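Function-test the workshop stop button and re-arm

ROBOT

A 6-joint arm with a two-finger parallel gripper is mounted at the origin on a cart in front of the work surface, level with it; the furniture and walls round the work are solid. World frame = base frame: x ahead of the robot, y to its left, z up, the work surface at z = 0. Lengths are in m, angles in rad, forces in N, time in s.
With the tool pointing down it reaches from about 0.35 to 0.975 m from the base axis. Payload 7.1 kg.
Tool frame: the origin (TCP) lies midway between the tips of the shut fingers; the grasp point (between the pads) lies 19 mm behind it; z points along the fingers, y is the line along which they close (so a half turn about z gives the same grasp; the last joint's range is limited). The gripper opens to 88 mm and grips with 3 to 60 N. Pads are 20 mm wide; open, the fingers measure 115 mm over their backs; the gripper's body (75 mm by 178 mm) begins 61 mm behind the grasp point.
Start: joints at [1.116, 0.423, 1.63, -0, 1.089, -0.019], TCP at [0.264, 0.567, 0.223] pointing down, gripper open.
Joint ranges: [-3, 3], [-0.9, 2.11], [0.09, 2.58], [-1.31, 4.45], [0.11, 2.69], [-2.54, 2.54]. Speed limits (rad/s): [2.39, 2.39, 3.01, 3.14, 3.14, 3.14].

INTERFACE

Orientations are given as a unit quaternion [w, x, y, z].
In Python, from station import move_pose, movel, movej, command_gripper, wait, inverse_kinematics, read_camera, camera_info, MotionError, job_done, get_time, get_joint_pos, get_qvel, get_effort, get_tcp_pos, get_ee_rot, get_ft_force, get_ft_torque, get_grip_width, get_finger_force gives the robot as it stands. Calls block until the motion is done:
- move_pose(position, orientation): joint-space move of the TCP to a pose.
- movel(position, frame=None, v=0.15, until_force=None): straight line of the TCP; frame=None keeps the orientation; v is the mean speed in m/s. With until_force (N) it stops when the force on the tool has changed by that much, and returns True; else False.
- movej(angles): joint-space move.
- command_gripper(opening): opening from 0.0 (shut) to 1.0 (fully open); the grip force is fixed at half the most; returns when the fingers have stopped.
- wait(seconds).
- inverse_kinematics(position, orientation): joint angles nearest the present ones, or None.
- read_camera(name): name is "scene" or "top" or "wrist"; returns the picture (384x512x3 uint8, red, green, blue); there is no depth.
- camera_info(name): a dict with "intrinsics" (3x3 intrinsics, pixels), "dist" ([k1, k2, p1, p2, k3] as OpenCV has them; the pictures are not rectified), "T" (4x4, takes a point from camera to world coordinates); the wrist camera has in their place "tool_from_camera" (4x4, takes a point from camera to tool coordinates, whose origin is the TCP and whose axes are the flange's). Camera axes: x right, y up, looking along -z (the intrinsics and any distortion apply to the point x, -y, -z); pixel columns grow to the right and rows downward; lengths in m; the calibration is good to about 2 mm. A picture is of the moment at which its call begins: read the wrist's pose just before it. camera_info takes no time and is no camera call.
A pose or a line that the arm cannot do raises MotionError and nothing moves.
- job_done(): hands the job in; it is judged then, once.
Readings, each from a call of its own:
- get_time(): time.
- get_joint_pos(): joint angles.
- get_qvel(): joint speeds.
- get_effort(): joint torques, N m.
- get_tcp_pos(): TCP position.
- get_ee_rot(): TCP orientation.
- get_ft_force(): force on the tool from outside, world axes, zero at the start.
- get_ft_torque(): the same for the moment, N m.
- get_grip_width(): opening from 0.0 (shut) to 1.0 (fully open).
- get_finger_force(): force on a finger pad.
Only numpy, scipy, OpenCV 4.12 (cv2) and the standard library are available. Lean on these libraries where they do the work, as an engineer would, in place of code of your own. Each camera call takes 0.05 s, during which the arm holds its last target. There are 200 camera calls.

TASK

Test the saw's emergency stop: with the fingertips press the big red mushroom fully in until it latches, then push its wing round clockwise (as the white arrows show) until it releases and pops out again. After that, press the blue reset button fully in to re-arm and back off; never grip the wing or press the blue button while the stop is in, do not press the green start button, and do not disturb the loose things lying about.

Things in the scene. Friction and masses are not known exactly. Their poses are not given: they have to be found in the camera images.
- stop_box: Fixed yellow box 120x120x52 mm, black collar on top (68 mm across, up to z = 64 mm), carrying the red mushroom. Origin: centre of its underside, on the table. Its z axis is the mushroom's axis. At rest the wing of the mushroom lies along the box's x axis.
- stop_top (a point): Centre of the top edge of the wing, on the mushroom's axis: 113 mm above the table when the mushroom is out, 105 mm when pressed in; moves and turns with the mushroom, its x axis along the wing. The mushroom is a red cap 92 mm across and 16 mm thick. Its slightly domed top ends 24 mm below this point. Across it stands an upright straight wing, 86 mm long and 15 mm thick with its cheeks (its middle 11 mm alone reach the full height; the cheeks end 4 mm lower).
- stop_press (a joint): How far the mushroom is pushed in, m: 0 = out, 0.008 = in against its stop. It snaps over the middle: about 6 N to start it, then it falls in and stays latched. A green band shows beneath the cap when it is out.
- stop_twist (a joint): How far the mushroom is turned clockwise seen from above, rad, 0 to 0.8. A weak spring (0.015 to 0.07 N m) turns it back to 0 when let go. When it is latched in, turning to about 0.55 rad releases it: the whole mushroom then springs up by 8 mm, cap and wing together.
- cheek_left: Black rubber cheek 80x2x19 mm on the wing's side towards the box's +y side (at rest). Pushing this cheek at the end of the wing towards the box's +x turns the mushroom clockwise. Origin at its centre, 13.5 mm below the wing's top edge, its x axis along the wing.
- cheek_right: The same cheek on the other side (the box's -y at rest). Pushing this cheek at the end of the wing towards the box's -x turns the mushroom clockwise. Force on both cheeks at once means the wing is being gripped.
- reset_top (a point): Centre of the top of the blue push button, 32 mm across, 62 mm above the table; it stands 10 mm proud of a round black housing 48 mm across, on a fixed grey box 70x70x40 mm. It stands either in front of the yellow box or on the right-hand side of the work surface, the green one in the other place: tell it by its blue colour.
- reset (a joint): How far the blue button is pushed in, m: 0 to 0.006; sprung, about 5 N at full depth, returns by itself.
- start_top (a point): Centre of the top of the green push button, otherwise the same as the blue one, on its own grey box. Not to be pressed.
- start (a joint): How far the green button is pushed in, m: 0 to 0.006.
- tape_measure: Loose yellow and black tape measure 62x73x32 mm. Origin: underside centre.
- sanding_block: Loose cork sanding block 53x97x26 mm. Origin: underside centre.
- offcut: Loose light wood offcut block 45x75x28 mm. Origin: underside centre.
Not all that is in view belongs to the job. Leave any purple look-alike of the sanding_block alone.

How it is judged:
On the way, in this order (a step that is already met when the one before it is completed fails the run):
1. the red mushroom is pressed in and latched (value of joint stop_press above 0.0065 m), for 0.2 s.
2. the mushroom is turned clockwise and has popped out (value of joint stop_twist above 0.4 rad and value of joint stop_press below 0.0015 m), for 0.05 s.
3. the blue reset button is pressed in while the stop is out (value of joint reset above 0.004 m and value of joint stop_press below 0.0015 m), for 0.05 s.
At the end, for the whole second after the job is handed in: The mushroom is out (within 1.5 mm) and turned back by its spring (within 0.1 rad), both push buttons are out (within 1.5 mm), and the tape measure, sanding block and offcut lie at rest within 20 mm of where they started (value of joint each of stop_press, reset, start below 0.0015 m and value of joint stop_twist below 0.1 rad and distance of each of tape_measure, sanding_block, offcut from where it was at the start of the episode below 0.02 m and linear speed of each of tape_measure, sanding_block, offcut below 0.02 m/s); the robot touches nothing.
It fails at once if the wing is gripped (more than 10 N on both cheeks at once) (contact force between the fingers and cheek_left above 10 N and contact force between the fingers and cheek_right above 10 N).
It fails at once if the blue reset button is pressed while the stop is latched in (value of joint reset above 0.003 m and value of joint stop_press above 0.005 m).
It fails at once if the green start button is pressed (value of joint start above 0.003 m).
It fails at once if a loose thing is moved or lifted (distance of any of tape_measure, sanding_block, offcut from where it was at the start of the episode above 0.02 m).
It also fails if it takes over 58 s, if anything falls off the work surface, if the arm or the gripper's body presses on something with over 40 N, if the wrist force passes 120 N, or if a joint passes its speed limit or range.

## Working session

There is one attempt and no reset: what is moved stays moved. The work goes in short steps, each a Python script; the robot and the scene stay as the last script left them, time stands still between calls to the robot, and variables do not carry over. Pictures are saved under pics/ and viewed, at most 10 in all, crops included, and the job is handed in when it is done.

```bash
mkdir -p pics; ls
python3 - <<'E'
from station import *
import cv2,numpy as np
a=read_camera("scene");b=read_camera("top")
for n,i in(("scene",a),("top",b)):
    cv2.imwrite(f"pics/{n}0.png",i[:,:,::-1])
    c=camera_info(n);print(n,c["intrinsics"],c["dist"],np.round(c["T"],4))
c=camera_info("wrist");print(c)
print(get_time(),get_ee_rot(),get_ft_force(),get_grip_width())
E
```

```text
pics
scene [[368.07893184   0.         256.59589589]
 [  0.         368.07893184 186.92177514]
 [  0.           0.           1.        ]] [-0.01928731  0.          0.          0.          0.        ] [[ 0.8215  0.2634 -0.5058 -0.0681]
 [-0.5702  0.3934 -0.7212 -0.879 ]
 [ 0.009   0.8808  0.4734  0.6786]
 [ 0.      0.      0.      1.    ]]
top [[385.66308606   0.         251.48790944]
 [  0.         385.66308606 190.15595491]
 [  0.           0.           1.        ]] [-0.00982872  0.          0.          0.          0.        ] [[-0.0208  0.9852 -0.17    0.3311]
 [-0.9998 -0.0202  0.005   0.0153]
 [ 0.0015  0.17    0.9854  1.3509]
 [ 0.      0.      0.      1.    ]]
{'intrinsics': array([[322.95218464,   0.        , 253.16467215],
       [  0.        , 322.95218464, 189.20108944],
       [  0.        ,   0.        ,   1.        ]]), 'dist': array([0.00643231, 0.        , 0.        , 0.        , 0.        ]), 'tool_from_camera': array([[-2.80431641e-04,  9.68056337e-01,  2.50732625e-01,
         6.81391256e-02],
       [ 9.99999960e-01,  2.63477365e-04,  1.01186258e-04,
        -7.23179414e-04],
       [ 3.18916268e-05,  2.50732644e-01, -9.68056373e-01,
        -1.63511465e-01],
       [ 0.00000000e+00,  0.00000000e+00,  0.00000000e+00,
         1.00000000e+00]])}
0.1 [-1.39582739e-04  2.16158418e-01  9.76358076e-01 -6.52776543e-04] [-0.04306174  0.22125781 -0.28015115] 0.9984911988523073
```

View pics/scene0.png

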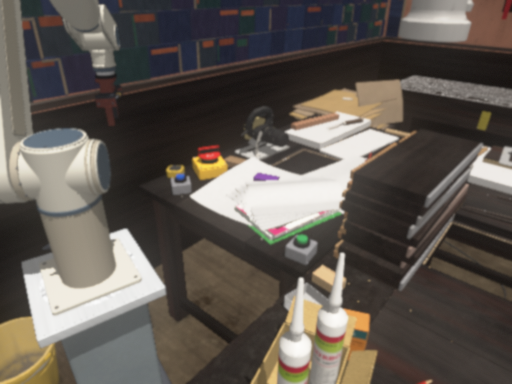

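View pics/top0.png

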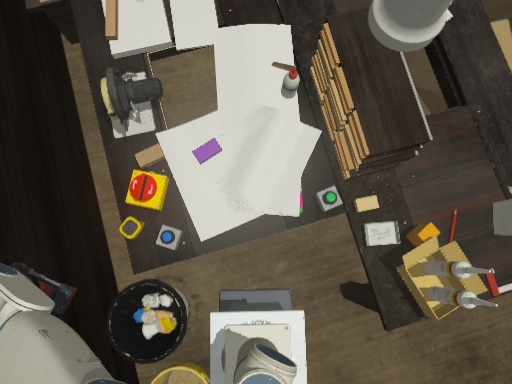

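The top view shows the stop box at about (147,189), blue button at (168,237), tape measure at (131,227), a brown block at (150,156), and green button at (330,197). In the scene view the mushroom is at about (208,155), blue at (181,178). I'll triangulate and look closer with the wrist camera.

```bash
cat > h.py <<'E'
from station import *
import cv2,numpy as np
from scipy.spatial.transform import Rotation as R
def rot(q): return R.from_quat([q[1],q[2],q[3],q[0]]).as_matrix()
def quat(M):
    x,y,z,w=R.from_matrix(M).as_quat(); return [w,x,y,z]
def down(yaw):  # tool x at yaw, z down
    c,s=np.cos(yaw),np.sin(yaw)
    return quat(np.array([[c,s,0],[s,-c,0],[0,0,-1.]]))
def pose(n):
    c=camera_info(n)
    if n!="wrist": return c,np.array(c["T"])
    T=np.eye(4);T[:3,:3]=rot(get_ee_rot());T[:3,3]=get_tcp_pos()
    return c,T@c["tool_from_camera"]
def rays(c,T,uv):
    p=cv2.undistortPoints(np.float64(uv).reshape(-1,1,2),c["intrinsics"],c["dist"]).reshape(-1,2)
    d=np.c_[p[:,0],-p[:,1],-np.ones(len(p))]@T[:3,:3].T
    return T[:3,3],d/np.linalg.norm(d,axis=1)[:,None]
def onplane(c,T,uv,z):
    o,d=rays(c,T,uv);return o+d*((z-o[2])/d[:,2])[:,None]
def tri(os,ds):
    A=[np.eye(3)-np.outer(d,d) for d in ds]
    p=np.linalg.solve(sum(A),sum(a@o for a,o in zip(A,os)))
    return p,[np.linalg.norm(a@(p-o)) for a,o in zip(A,os)]
RNG={"red":[(0,150,90),(6,255,255)],"blue":[(105,120,60),(122,255,255)],"green":[(50,120,50),(85,255,255)],"yellow":[(20,150,110),(32,255,255)]}
def blobs(img,col,amin=15):
    h=cv2.cvtColor(img,cv2.COLOR_RGB2HSV);m=cv2.inRange(h,*map(np.array,RNG[col]))
    if col=="red": m|=cv2.inRange(h,np.array((174,150,90)),np.array((180,255,255)))
    n,l,s,c=cv2.connectedComponentsWithStats(m)
    return [(tuple(np.round(c[i],1)),int(s[i,4]),s[i,:4].tolist(),(l==i)) for i in np.argsort(-s[:,4]) if i and s[i,4]>=amin]
E
python3 - <<'E'
from h import *
for n in("top","scene"):
    im=cv2.imread(f"pics/{n}0.png")[:,:,::-1].copy();c,T=pose(n)
    for col in RNG:
        for b in blobs(im,col)[:5]: print(n,col,b[:3],np.round(onplane(c,T,[b[0]],{"red":.095,"yellow":.04}.get(col,.062))[0],3))
# go look from above the box
E
```

```text
top red ((np.float64(143.2), np.float64(187.1)), 431, [130, 174, 27, 26]) [0.565 0.367 0.095]
top red ((np.float64(492.3), np.float64(283.7)), 154, [486, 271, 14, 25]) [ 0.229 -0.752  0.095]
top red ((np.float64(452.4), np.float64(227.8)), 90, [449, 214, 8, 29]) [ 0.41  -0.644  0.095]
top red ((np.float64(292.7), np.float64(73.2)), 59, [289, 68, 8, 11]) [ 0.959 -0.144  0.095]
top blue ((np.float64(137.6), np.float64(314.7)), 91, [133, 308, 11, 15]) [0.154 0.383 0.062]
top blue ((np.float64(166.5), np.float64(236.5)), 77, [162, 232, 10, 10]) [0.403 0.294 0.062]
top green ((np.float64(330.4), np.float64(196.8)), 72, [326, 192, 10, 10]) [ 0.525 -0.258  0.062]
top yellow ((np.float64(150.2), np.float64(191.3)), 716, [125, 169, 44, 42]) [0.56  0.358 0.04 ]
top yellow ((np.float64(131.2), np.float64(227.6)), 209, [119, 216, 25, 23]) [0.437 0.42  0.04 ]
top yellow ((np.float64(428.4), np.float64(231.7)), 203, [418, 223, 22, 18]) [ 0.402 -0.589  0.04 ]
top yellow ((np.float64(167.0), np.float64(323.6)), 163, [160, 316, 15, 17]) [0.122 0.293 0.04 ]
top yellow ((np.float64(199.1), np.float64(3
[... 512 characters left out ...]
.322 -0.57   0.095]
scene blue ((np.float64(180.2), np.float64(176.9)), 35, [177, 175, 8, 5]) [0.4   0.283 0.062]
scene green ((np.float64(302.2), np.float64(238.2)), 49, [298, 235, 9, 7]) [ 0.523 -0.262  0.062]
scene yellow ((np.float64(208.4), np.float64(167.9)), 509, [192, 157, 35, 23]) [0.545 0.336 0.04 ]
scene yellow ((np.float64(172.7), np.float64(171.4)), 78, [166, 166, 18, 11]) [0.412 0.386 0.04 ]
scene yellow ((np.float64(47.8), np.float64(355.8)), 21, [45, 353, 6, 7]) [-0.131 -0.256  0.04 ]
scene yellow ((np.float64(18.3), np.float64(380.2)), 19, [13, 377, 11, 7]) [-0.185 -0.282  0.04 ]
scene yellow ((np.float64(35.2), np.float64(380.6)), 16, [31, 379, 9, 5]) [-0.159 -0.301  0.04 ]
```

```bash
cat > look.py <<'E'
from h import *
import sys
def look(name):
    c,T=pose("wrist");im=read_camera("wrist");np.save(f"pics/{name}.npy",T);cv2.imwrite(f"pics/{name}.png",im[:,:,::-1]);return im,c,T
E
python3 - <<'E'
from look import *
P={}
for n,p,yaw in(("w1",(.53,.33,.32),.55),("w2",(.56,.25,.32),.55)):
    move_pose(p,down(yaw));wait(.3);im,c,T=look(n)
    for col in("red","blue","yellow"):
        for b in blobs(im,col,80)[:4]: print(n,col,b[:3],np.round(onplane(c,T,[b[0]],{"red":.095,"yellow":.04}.get(col,.062))[0],3))
        if col=="blue": P[n]=rays(c,T,[blobs(im,col,80)[0][0]])
print(tri([P[k][0] for k in P],[P[k][1][0] for k in P]),get_time())
E
```

```text
w1 red ((np.float64(240.3), np.float64(114.8)), 3847, [204, 78, 73, 75]) [0.571 0.373 0.095]
w1 blue ((np.float64(227.6), np.float64(246.2)), 436, [216, 235, 24, 23]) [0.405 0.296 0.062]
w1 blue ((np.float64(124.1), np.float64(214.4)), 242, [115, 204, 20, 21]) [0.371 0.441 0.062]
w1 yellow ((np.float64(243.6), np.float64(110.9)), 3618, [179, 49, 125, 128]) [0.575 0.373 0.04 ]
w1 yellow ((np.float64(166.9), np.float64(170.3)), 900, [137, 148, 54, 48]) [0.45  0.422 0.04 ]
w1 yellow ((np.float64(165.3), np.float64(322.1)), 104, [159, 314, 10, 26]) [0.231 0.31  0.04 ]
w2 red ((np.float64(170.5), np.float64(101.4)), 3824, [133, 63, 75, 77]) [0.571 0.37  0.095]
w2 blue ((np.float64(174.9), np.float64(235.2)), 163, [171, 225, 10, 22]) [0.411 0.287 0.062]
w2 yellow ((np.float64(187.8), np.float64(99.5)), 3736, [114, 35, 128, 130]) [0.579 0.364 0.04 ]
w2 yellow ((np.float64(105.6), np.float64(157.1)), 811, [77, 137, 51, 48]) [0.452 0.423 0.04 ]
w2 yellow ((np.float64(141.8), np.float64(324.3)), 92, [138, 314, 8, 29]) [0.239 0.26  0.04 ]
(array([0.3825923 , 0.2870632 , 0.00768776]), [np.float64(0.0013060153522609307), np.float64(0.0013060153522609548)]) 2.6417
```

View pics/w1.png

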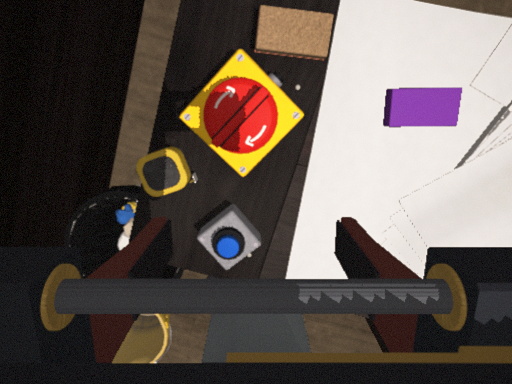

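View pics/w2.png

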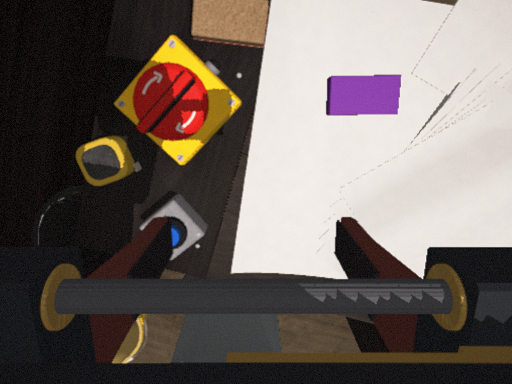

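Both views show the mushroom's cap (w1 centre ~(240,115)), dark cheek lines running lower-left to upper-right, clockwise arrows, the tape measure at (165,172), cork block at (293,32), and blue button at (228,246) in w1 (hidden by a finger in w2). Now for exact measurements.

Run:
```python
from h import *
C={};I={}
for n in("w1","w2","top","scene"):
    f=n if n[0]=="w" else n+"0"
    I[n]=cv2.imread(f"pics/{f}.png")[:,:,::-1].copy()
    C[n]=(camera_info("wrist"),np.load(f"pics/{n}.npy")) if n[0]=="w" else pose(n)
# blue
bl={n:min(blobs(I[n],"blue",20),key=lambda b:np.hypot(*(onplane(*C[n],[b[0]],.06)[0][:2]-[.405,.293])))[0] for n in("w1","top","scene")}
for ks in(("w1","top","scene"),("w1","top"),("w1","scene")):
    r=[rays(*C[k],[bl[k]]) for k in ks];p,e=tri([a[0] for a in r],[a[1][0] for a in r]);print("blue",ks,p.round(4),np.round(e,4))
W={}
for n in("w1","w2"):
    y=max(blobs(I[n],"yellow",80),key=lambda b:b[1])[3]
    hull=cv2.convexHull(np.argwhere(y)[:,::-1].astype(np.int32))
    w=onplane(*C[n],hull.reshape(-1,2),.052)
    r=cv2.minAreaRect(w[:,:2].astype(np.float32)*1000);print(n,"box rect mm",r)
    red=max(blobs(I[n],"red",80),key=lambda b:b[1])[3]
    # all red parts
    reds=sum(b[3].astype(np.uint8) for b in blobs(I[n],"red",10) if np.hypot(*(onplane(*C[n],[b[0]],.095)[0][:2]-[.571,.371]))<.05)
    h=cv2.convexHull(np.argwhere(reds)[:,::-1].astype(np.int32))
    (e,ax,an)=cv2.fitEllipse(h);print(n,"red ell",e,ax,"at .08",onplane(*C[n],[e],.08)[0].round(4))
    hm=np.zeros(reds.shape,np.uint8);cv2.fillConvexPoly(hm,h,1);hm=cv2.erode(hm,np.ones((9,9)))
    V=I[n].max(2);dk=np.argwhere((hm>0)&(V<70))[:,::-1];print(len(dk))
    L=cv2.fitLine(dk.astype(np.float32),cv2.DIST_L2,0,.01,.01).ravel();m=dk.mean(0)
    q=onplane(*C[n],[m-20*L[:2],m+20*L[:2]],.1);d=q[1]-q[0];print(n,"wing yaw",np.degrees(np.arctan2(d[1],d[0])),"mid at .1",q.mean(0).round(4))
    s=4;x,yy=map(int,e);crop=I[n][max(yy-60,0):yy+60,x-70:x+70,::-1]
    W[n]=cv2.resize(crop,(560,480),interpolation=cv2.INTER_CUBIC)[:,:400]
    W[n]=cv2.resize(crop[:,20:120],(400,480),interpolation=cv2.INTER_CUBIC)
cv2.imwrite("pics/crops.png",np.hstack([W["w1"],W["w2"]]))
```

```text
blue ('w1', 'top', 'scene') [0.4033 0.2948 0.0565] [0.0008 0.0007 0.0011]
blue ('w1', 'top') [0.4032 0.2951 0.0584] [0.0001 0.0001]
blue ('w1', 'scene') [0.4032 0.2943 0.0565] [0.0009 0.0009]
w1 box rect mm ((568.8255615234375, 371.94622802734375), (117.69182586669922, 118.22315979003906), 77.3626480102539)
w1 red ell (239.76612854003906, 115.3543930053711) (73.13848114013672, 75.58512878417969) at .08 [0.569  0.3733 0.08  ]
101
w1 wing yaw -3.839777301197108 mid at .1 [0.5601 0.3766 0.1   ]
w2 box rect mm ((569.3735961914062, 370.5107421875), (119.6410903930664, 118.97933959960938), 77.41260528564453)
w2 red ell (169.3024444580078, 102.22718811035156) (76.4735107421875, 77.55268859863281) at .08 [0.5679 0.3741 0.08  ]
279
w2 wing yaw -13.78614635121299 mid at .1 [0.5658 0.3682 0.1   ]
```

View pics/crops.png

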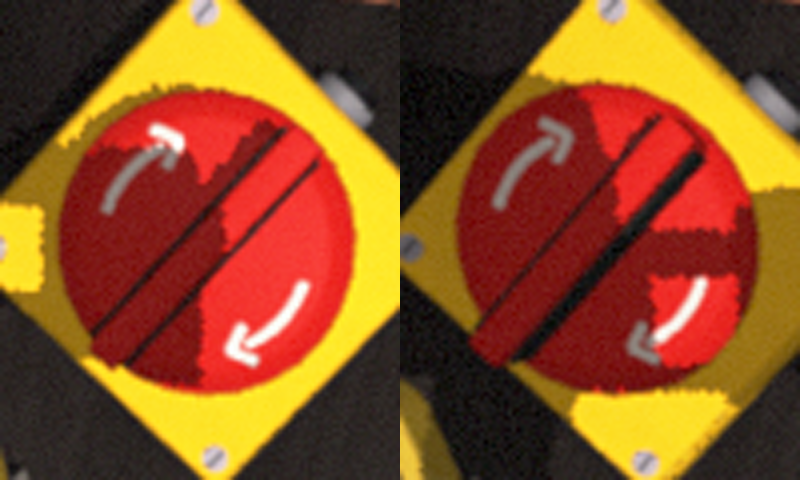

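The crops show the red wing top between the dark cheeks: ends at about (264,91)/(217,143) in w1 and (188.5,75)/(141.5,130) in w2. Triangulating these, then pressing.

Run:
```python
from h import *
c=camera_info("wrist");T1,T2=np.load("pics/w1.npy"),np.load("pics/w2.npy");P=[]
for a,b in(((264,90.8),(188.5,75.2)),((217,143.2),(141.5,130))):
    r1,r2=rays(c,T1,[a]),rays(c,T2,[b]);p,e=tri([r1[0],r2[0]],[r1[1][0],r2[1][0]]);P.append(p);print(p.round(4),np.round(e,4))
d=P[0]-P[1];print("mid",(P[0]+P[1])/2,"len",np.linalg.norm(d),"yaw",np.degrees(np.arctan2(d[1],d[0])))
for n,q in((1,[(264,90.8),(217,143.2)]),(2,[(188.5,75.2),(141.5,130)])):
    w=onplane(c,[T1,T2][n-1],q,.113);print(w.mean(0).round(4),np.degrees(np.arctan2(*(w[0]-w[1])[[1,0]])))
for yaw in np.radians([-12.6-90,-12.6+90]):
    print(yaw,inverse_kinematics((.569,.371,.13),down(yaw)))
```

```text
[0.6075 0.3636 0.1066] [0.0002 0.0002]
[0.5304 0.3785 0.1177] [0.0007 0.0007]
mid [0.56896869 0.37103902 0.11216259] len 0.07931617532125305 yaw -10.91850310908007
[0.5687 0.3712 0.113 ] -11.32260767146042
[0.5683 0.3709 0.113 ] -12.142756675999395
-1.790707812546182 [ 5.60274898e-01  6.05917866e-01  1.55887530e+00 -4.44089210e-16
  9.76799492e-01 -2.36140627e+00]
1.3508848410436112 [ 5.60274898e-01  6.05917866e-01  1.55887530e+00 -4.44089210e-16
  9.76799492e-01  7.80186384e-01]
```

The estimates agree: axis at (0.569, 0.371), wing top z≈0.112, yaw ≈ -12.2°, and blue at (0.403, 0.295). Pressing the mushroom.

Run:
```python
from look import *
command_gripper(0.0)
yaw=np.radians(-12.2+90)
move_pose((.569,.371,.15),down(yaw))
f0=np.array(get_ft_force())
print(movel((.569,.371,.095),v=.03,until_force=16),get_tcp_pos(),np.array(get_ft_force())-f0)
wait(.4);print(get_tcp_pos(),np.array(get_ft_force())-f0)
movel((.569,.371,.15),v=.08)
move_pose((.53,.33,.32),down(.55));wait(.2);look("w3");print(get_time(),get_grip_width())
im=cv2.imread("pics/w3.png");cv2.imwrite("pics/w3c.png",cv2.resize(im[40:190,150:330],(720,600),interpolation=cv2.INTER_CUBIC))
```

```text
True [0.56917267 0.37113495 0.10518675] [-2.78882157 -2.12901607  7.80839685]
[0.56922505 0.37117869 0.10520782] [-1.87170977 -1.96470911  7.56567637]
8.3667 0.005007023971672852
```

View pics/w3c.png

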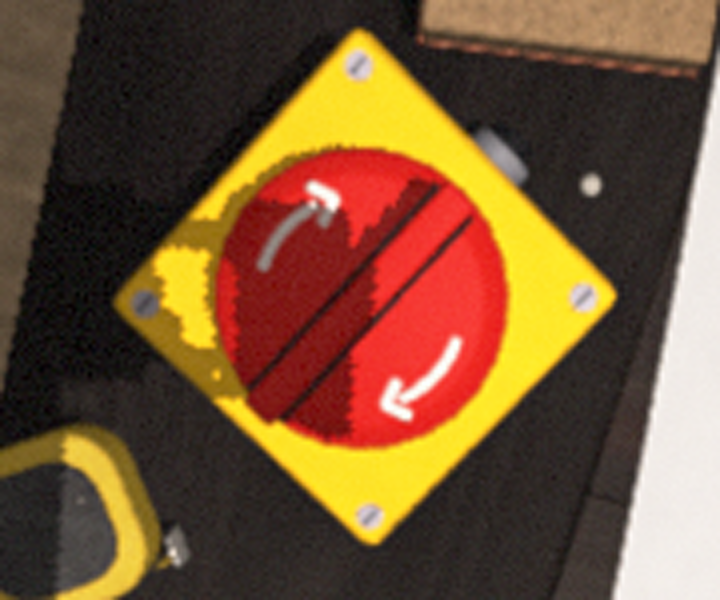

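The cap looks smaller than before (about 72.7 px across vs 73.8), matching an 8 mm drop, and the tip stopped at z=0.105: latched. Now I'll push the near end of the wing clockwise on one cheek only.

```bash
cat > tw.py <<'E'
from look import *
C0=np.array([.569,.371]);Y=np.radians(-12.2)
def P(off,phi,z,r=-.032):
    a=Y-phi;c,s=np.cos(a),np.sin(a);v=np.array([[c,-s],[s,c]])@[r,off]
    return (*(C0+v),z),down(a+np.pi/2)
E
python3 - <<'E'
from tw import *
move_pose(*P(-.026,0,.16))
f0=np.array(get_ft_force())
print(movel(P(-.026,0,.094)[0],v=.06,until_force=6),get_tcp_pos())
def go(off,phi,z=.094,v=.03,uf=25):
    p,q=P(off,phi,z);h=movel(p,q,v=v,until_force=uf);print(round(phi,2),h,(np.array(get_ft_force())-f0).round(1));return h
go(-.0185,0)
for ph in np.arange(.1,.71,.1):
    if go(-.0185,ph): break
wait(.3);print((np.array(get_ft_force())-f0).round(1),get_tcp_pos())
look("w4");im=read_camera("scene");cv2.imwrite("pics/s4.png",cv2.resize(im[120:200,150:250,::-1],(750,600),interpolation=cv2.INTER_CUBIC));print(get_time())
E
```

```text
False [0.53253762 0.35255209 0.09446523]
0 False [-0.6  0.2  0. ]
0.1 False [-0.4  0.7 -0.8]
0.2 False [-0.9 -0.1 -0.7]
0.3 False [-1.6 -0.5 -1.8]
0.4 False [-3.9 -3.8  1.8]
0.5 False [-7.5 -7.3  5.4]
0.6 False [-11.4 -10.2   9.1]
0.7 False [-14.2  -9.8  10. ]
[-9.6 -6.1  7.1] [0.53119368 0.38262414 0.09352072]
13.1083
```

View pics/s4.png

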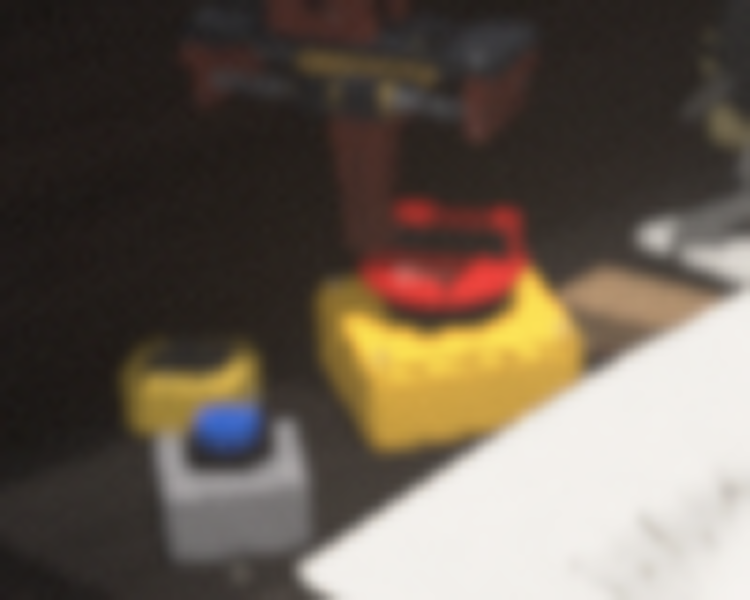

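The side view shows the finger at the wing's near end with no green band visible, and the forces are higher than expected. Checking the wing's angle in the wrist view.

Run:
```python
from tw import *
print(P(-.0185,.7,.094)[0],get_tcp_pos(),get_ft_torque(),get_effort())
im=cv2.imread("pics/w4.png");cv2.imwrite("pics/w4v.png",cv2.resize(im,(800,600)))
```

```text
(np.float64(0.5347952219179514), np.float64(0.38501010907729877), 0.094) [0.5316402  0.38304916 0.09363551] [-0.82777292  1.89045464  0.1317423 ] [ -1.10896837 -58.94082427 -27.80440092  -0.33068259  -3.37208368
   0.10726968]
```

View pics/w4v.png

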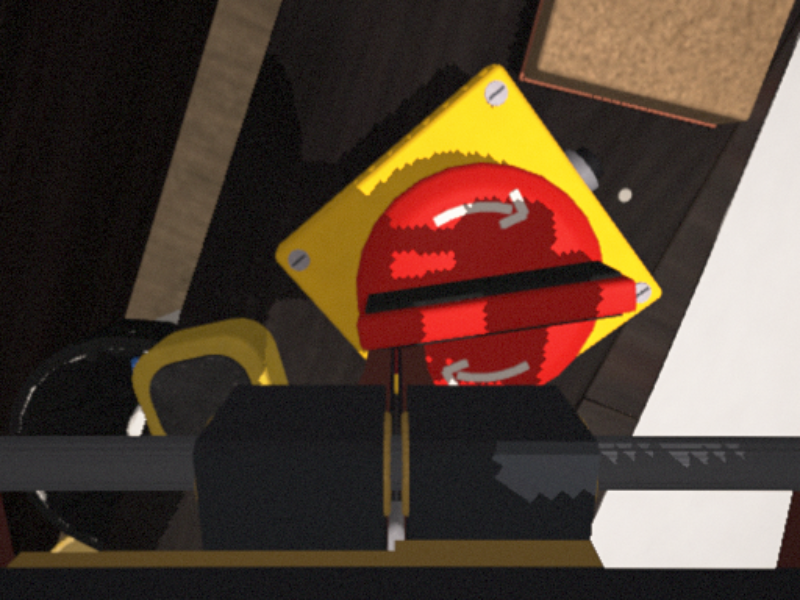

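The wing is about 0.54 rad round, just short of release, and the force is relaxing (slow, damped turning). I'll wait and watch.

Run:
```python
from tw import *
for i in range(4):
    wait(.4);print(round(get_time(),1),np.round(get_ft_force(),1),np.round(get_tcp_pos(),4))
f0=np.array(get_ft_force())
for ph in (.75,.8):
    p,q=P(-.0185,ph,.094);print(ph,movel(p,q,v=.02,until_force=25))
    for i in range(2): wait(.3);print(np.round(get_ft_force(),1),np.round(get_tcp_pos(),4))
look("w5");im=cv2.imread("pics/w5.png")[30:260];s=read_camera("scene")[125:185,160:240,::-1]
cv2.imwrite("pics/c5.png",np.hstack([cv2.resize(im,(450,300)),cv2.resize(s,(350,300),interpolation=cv2.INTER_CUBIC)]));print(get_time())
```

```text
13.5 [-5.  -2.2  2.6] [0.5334 0.3841 0.0939]
13.9 [-1.1 -1.   0.9] [0.5351 0.3851 0.094 ]
14.3 [-0.8 -1.8  1.4] [0.5349 0.385  0.094 ]
14.7 [-0.8 -1.7  0.2] [0.5348 0.385  0.0939]
0.75 False
[-0.9 -0.7  0.3] [0.5355 0.3867 0.094 ]
[ 0.1 -1.   0.5] [0.5355 0.3867 0.094 ]
0.8 False
[-0.6 -0.8  0.5] [0.5363 0.3884 0.094 ]
[-1.7 -0.5  0.9] [0.5363 0.3884 0.094 ]
16.5083
```

View pics/c5.png

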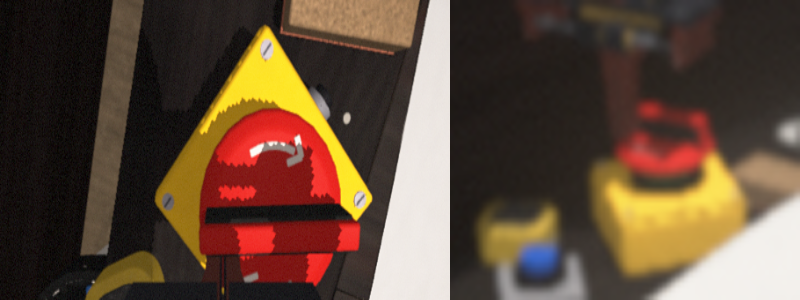

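The wing has gone fully round, parallel to the tool, with the forces gone. I'll back off along the arc, lift, and compare pictures with the initial ones to verify it's out.

Run:
```python
from tw import *
for off,ph in((-.0185,.4),(-.0185,0),(-.028,0)): movel(*P(off,ph,.094),v=.08)
movel(P(-.028,0,.16)[0],v=.15)
move_pose((.53,.33,.32),down(.55));wait(.3);look("w6")
s=read_camera("scene");cv2.imwrite("pics/s6.png",s[:,:,::-1])
c=camera_info("wrist")
for n in("w1","w3","w6"):
    im=cv2.imread(f"pics/{n}.png")[:,:,::-1].copy();m=np.zeros(im.shape[:2],bool)
    for b in blobs(im,"red",10):
        if 190<b[0][0]<290 and 60<b[0][1]<170:m|=b[3]
    r=cv2.minAreaRect(np.argwhere(m)[:,::-1].astype(np.float32));a=cv2.contourArea(cv2.convexHull(np.argwhere(m)[:,::-1].astype(np.int32)));print(n,r,a)
for f in("scene0","s6"):
    im=cv2.imread(f"pics/{f}.png")[:,:,::-1].copy();print(f,[b[:3] for b in blobs(im,"red") if b[0][0]<230])
a=cv2.imread("pics/scene0.png")[135:185,180:240];b=s[135:185,180:240,::-1]
cv2.imwrite("pics/cmp.png",np.hstack([cv2.resize(x,(400,333),interpolation=cv2.INTER_CUBIC) for x in(a,b)]));print(get_time())
```

```text
w1 ((240.0, 115.0), (74.0, 72.0), 90.0) 4287.0
w3 ((239.74615478515625, 113.96923828125), (73.55259704589844, 72.18821716308594), 82.87498474121094) 4192.0
w6 ((239.5, 114.5), (75.0, 73.0), 90.0) 4351.0
scene0 [((np.float64(209.2), np.float64(155.1)), 141, [198, 151, 23, 9]), ((np.float64(207.6), np.float64(147.2)), 78, [198, 145, 21, 7])]
s6 [((np.float64(209.8), np.float64(155.2)), 130, [198, 151, 23, 9]), ((np.float64(210.5), np.float64(146.9)), 46, [199, 145, 20, 5])]
19.6417
```

View pics/cmp.png

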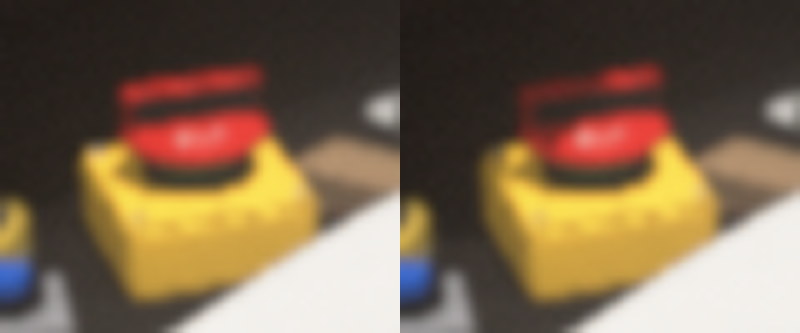

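The before and after views match (mushroom out, wing back at rest, and nothing moved), so I'll press the blue button.

Run:
```python
from look import *
B=(.4032,.2949)
move_pose((*B,.13),down(.55))
f0=np.array(get_ft_force())
print(movel((*B,.0545),v=.03,until_force=14),get_tcp_pos(),(np.array(get_ft_force())-f0).round(1))
wait(.3);print(get_tcp_pos(),(np.array(get_ft_force())-f0).round(1))
movel((*B,.15),v=.1)
move_pose((.53,.33,.32),down(.55));wait(.5);look("w7")
c=camera_info("wrist")
for n in("w6","w7"):
    im=cv2.imread(f"pics/{n}.png")[:,:,::-1].copy();print(n,[(k,b[0],b[1]) for k in("red","blue","yellow") for b in blobs(im,k,80)[:2]])
print(get_time())
```

```text
True [0.40324538 0.29492688 0.05632284] [-1.6 -1.3  7.7]
[0.40324239 0.29492596 0.05631564] [-2.1 -1.   9. ]
w6 [('red', (np.float64(239.7), np.float64(114.3)), 3897), ('blue', (np.float64(123.7), np.float64(214.1)), 237), ('blue', (np.float64(224.3), np.float64(240.8)), 156), ('yellow', (np.float64(243.5), np.float64(110.2)), 3630), ('yellow', (np.float64(166.4), np.float64(170.0)), 906)]
w7 [('red', (np.float64(239.7), np.float64(114.8)), 3853), ('blue', (np.float64(124.0), np.float64(214.6)), 239), ('blue', (np.float64(224.4), np.float64(240.9)), 150), ('yellow', (np.float64(243.4), np.float64(111.0)), 3607), ('yellow', (np.float64(166.6), np.float64(170.5)), 899)]
25.6667
```

The blue button bottomed at z=0.056 (about 5.7 mm in), and everything still looks in place afterwards. Handing in.

Run:
```python
from station import *
print(job_done(),get_time())
```

```text
the job is handed in; nothing more can be done
the job is handed in; nothing more can be done
```

I ran the full test and handed the job in: the mushroom was pressed in until it latched and turned clockwise until it popped out, then the blue reset button was pressed about 5.7 mm in and let go; the cameras show the mushroom back out and the tape measure in place, but no verdict came back.

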